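Find the release notch by feel and pop the germination case open

ROBOT

A 6-joint arm with a two-finger parallel gripper is mounted at the origin on the work surface. World frame = base frame: x ahead of the robot, y to its left, z up, the work surface at z = 0. Lengths are in m, angles in rad, forces in N, time in s.
With the tool pointing down it reaches from about 0.25 to 0.775 m from the base axis. Payload 4 kg.
Tool frame: the origin (TCP) lies midway between the tips of the shut fingers; the grasp point (between the pads) lies 19 mm behind it (robot.pinch_z is the distance from the TCP to the grasp point, in m); x points along the fingers, y is the direction in which the jaws open and shut, and the axes are right-handed (so a half turn about x gives the same grasp; the last joint's range is limited). The gripper opens to 94 mm and grips with 3 to 60 N. Pads are 16 mm wide; open, the fingers measure 119 mm over their backs; the gripper's body (75 mm by 177 mm) begins 78 mm behind the grasp point.
Start: joints at [-1.324, 0.087, 1.371, -0, 1.684, -0.103], TCP at [0.188, -0.517, 0.206] pointing down, gripper open.
Joint ranges: [-3.1, 3.1], [-0.76, 2.03], [0.27, 2.55], [-1.08, 4.22], [0.17, 2.65], [-2.57, 2.57]. Speed limits (rad/s): [2.79, 2.79, 3.14, 3.14, 3.14, 3.14].

INTERFACE

Orientations are given as [roll, pitch, yaw] about the fixed x, y, z axes, in that order (R = Rz(yaw) Ry(pitch) Rx(roll)).
In Python, from bench import robot, imaging gives the robot as it stands. The module is installed in compiled form; this text tells all that it offers.
- The arm moves only by the tool drive_tool, never from a script. Its argument "commands" is a list that holds one entry, the list of rows, each a list of 4 numbers: the shift along the tool's x, y, z as a fraction of full scale, then the turn about the tool's x as a fraction of full scale. A call has 1 to 20 rows; each row shifts and turns the commanded pose from where the row before left it, along the tool's axes as they then stand; what a row does not reach is not made up. Full scale, the value 1, is 0.25 m for a shift and 360 degrees for a turn. A row lasts 1/10 s, in which the tool goes at most 50 mm and 8.59 degrees, less where a joint would pass 70% of its speed; a pose out of reach is approached as far as the arm can. A call with a number of a shift or a turn outside -1 to 1 is refused whole. A call with a gripper value outside its range is refused whole. "grip" is the opening, from 0 (shut) to 1 (fully open), set as the call begins (left out, the last holds). The fingers move at their own pace and stop on an object; the grip force is fixed at half the most. Time passes only in rows, so rows that do not move let the fingers close. It gives the time, the measured TCP pose, the force and the opening at its end, in the units of the state.
- robot.get_obs(): the state, without advancing time (a new reading comes with each control period).
- imaging.snapshot(name): name is "scene" or "top" or "wrist"; returns a dict with "pixels" (480x640x3 uint8, red, green, blue), "z_map" (480x640 float32, m along the optical axis (not along the pixel's ray), 0 where there is no reading), "mtx" (3x3 intrinsics, pixels), "extrinsics" (4x4, takes a point from world to camera coordinates). Camera axes: x right, y up, looking along -z (the intrinsics and any distortion apply to the point x, -y, -z); pixel columns grow to the right and rows downward; lengths in m; the calibration is good to about 2 mm. A picture is of the moment at which its call begins.
- robot.close_job(): hands the job in, once; it reports no verdict.
The state is a dict: "time": time; "joint_positions": joint angles; "qvel": joint speeds; "joint_torque": joint torques, N m; "tool_pos": TCP position; "ee_rot": TCP orientation; "wrist_force": force on the tool from outside, world axes, zero at the start; "wrist_torque": the same for the moment, N m; "width": finger opening in m.
Only numpy, scipy, OpenCV 4.12 (cv2) and the standard library are available. Lean on these libraries where they do the work, as an engineer would, in place of code of your own. Each camera call takes 0.05 s, during which the arm holds its last target.

TASK

Start at the yellow end of the black strip on the near edge of the germination case, press a fingertip on the strip and sweep it along towards the grey end until it drops into the hidden notch. Then press the release key inside the notch all the way down, so that the clear lid pops ajar, and take the hand away. Do not push or open the lid itself with the hand, and leave the bottle, carton, plug and jar where they stand.

Things in the scene. Friction and masses are not known exactly. Their poses are not given: they have to be found in the camera images.
- case: low white germination case fixed to the bench, base 50 mm high, reaching from x = -150 to +110 and y = -225 to +225 mm about its origin at bench level, x away from the robot to the lid's hinge, y along the black strip towards its yellow end, z up. The strip's centre line lies at x = -100 mm. The end blocks (yellow at +y, grey at -y) are 84 x 105 mm, tops at 78 mm
- strip_start (a point): point on the strip's centre line, on its unpressed top (72 mm above the bench), where it comes out of the yellow end block, at y = +120 mm of the case; axes as the case's. The strip is straight, 36 mm wide (x), and shows 240 mm from here to strip_end
- strip_end (a point): point on the strip's centre line, on its unpressed top, where it goes under the grey end block; axes as the case's
- strip (a joint): how far the sprung strip is pressed down, m: 0 free, 0.004 at its stop; it sinks as one piece wherever pressed, about 2.4 N to start, 1 N more per mm. Its one notch, black too, 40 mm long (y) and open across the whole width, is centred anywhere from y = +20 to -80 mm of the case, different every time, and must be felt or seen
- key (a joint): how far the near-black release key in the notch is pressed down, m: 0 up, 0.006 fully down. Key 34 (x) x 38 (y) mm, fills the notch; its raised top lies 8 mm below the strip's unpressed top. Takes about 6 N and stays where it is left
- lid (a joint): opening angle of the clear lid, rad, hinged along the case's far edge: 0 shut; linked to the key, about 0.13 (front edge 20 mm up) with the key fully down. Shut, it begins 56 mm beyond the strip's centre line, top 87 mm above the bench, with a blue bar along its front up to 91 mm
- bottle: clear bottle with blue cap, 62 mm across, 170 mm tall, standing on the bench beside the case; origin at the centre of its underside; leave alone
- carton: small cardboard carton 90 x 70 x 60 mm on the bench beside the case; origin at the centre of its underside; leave alone
- plug: brown seedling plug 36 x 36 x 40 mm on the bench off the near yellow corner of the case; origin at the centre of its underside; leave alone
- jar: small amber jar, 36 mm across, 45 mm tall, standing on the grey end block; origin at the centre of its underside; leave alone

How it is judged:
By the outcome, as a careful person would: the job done as asked, in the order asked, and still so for the second after the job is handed in, with the robot touching nothing.
It also fails if it takes over 61 s, if anything falls off the work surface, if the arm or the gripper's body presses on something with over 40 N, if the wrist force passes 120 N, or if a joint passes its speed limit or range.

## Working session

There is one attempt and no reset: what is moved stays moved. The work goes in short steps, Python scripts to look and compute and a tool call to move; the robot and the scene stay as the last step left them, time stands still between calls to the robot, and variables do not carry over. Pictures are saved under pics/ and viewed, and the job is handed in when it is done.

Besides the shell and the picture viewer there is one more tool, called after "Emit:" as name([rows], argument=value, ...), one row to a line, values as JSON. drive_tool: Moves the arm, as the interface text tells. Shift numbers are shares of 0.25 m and turn numbers shares of 360 degrees, none past 1 either way. Its arguments: {"type":"object","properties":{"commands":{"type":"array","items":{"type":"array","items":{"type":"array","items":{"type":"number","minimum":-1,"maximum":1}}}},"grip":{"type":"number"}},"required":["commands"]}

```bash
mkdir -p pics; python3 - <<'E'
from bench import robot, imaging
import cv2,numpy as np
o=robot.get_obs(); print(o)
for n in ["scene","top","wrist"]:
    s=imaging.snapshot(n); cv2.imwrite(f"pics/{n}0.png",s["pixels"][:,:,::-1]); np.savez(f"{n}0.npz",**s); print(n,s["mtx"].tolist(),s["extrinsics"].round(3).tolist())
E
```

```text
{'time': 0.0, 'joint_positions': array([-1.32409218e+00,  8.79697509e-02,  1.37224154e+00, -6.38807718e-05,
        1.68360295e+00, -1.03114777e-01]), 'qvel': array([-2.28936822e-04,  2.67503434e-05, -5.72142957e-04, -1.34154666e-03,
       -9.09935872e-04, -1.43998935e-04]), 'joint_torque': array([ 2.26322933e-03, -3.40171659e+01, -3.02429545e+01,  7.20640970e-02,
        3.29431461e-02, -1.74199740e-04]), 'tool_pos': array([ 0.1883321 , -0.51616454,  0.20430258]), 'ee_rot': array([-1.64533985,  1.56857384,  1.84606461]), 'wrist_force': array([-0.19253644, -0.1259561 ,  0.27358398]), 'wrist_torque': array([0.01753852, 0.02007771, 0.01463699]), 'width': 0.09418694040267307}
scene [[490.91846930571205, 0.0, 315.8825407458047], [0.0, 490.91846930571205, 241.97462415916806], [0.0, 0.0, 1.0]] [[0.517, 0.856, -0.002, -0.286], [-0.726, 0.44, 0.529, 0.387], [0.454, -0.273, 0.848, -1.386], [0.0, 0.0, 0.0, 1.0]]
top [[437.556632942615, 0.0, 318.3468526080485], [0.0, 437.556632942615, 242.54754933189395], [0.0, 0.0, 1.0]] [[0.021, -1.0, -0.01, -0.016], [0.999, 0.02, 0.044, -0.55], [-0.043, -0.011, 0.999, -0.994], [0.0, 0.0, 0.0, 1.0]]
wrist [[359.7957445856524, 0.0, 321.30389761606085], [0.0, 359.7957445856524, 242.1750833279046], [0.0, 0.0, 1.0]] [[0.342, -0.94, -0.003, -0.549], [0.911, 0.332, -0.244, 0.024], [0.23, 0.081, 0.97, -0.391], [0.0, 0.0, 0.0, 1.0]]
```

View pics/top0.png

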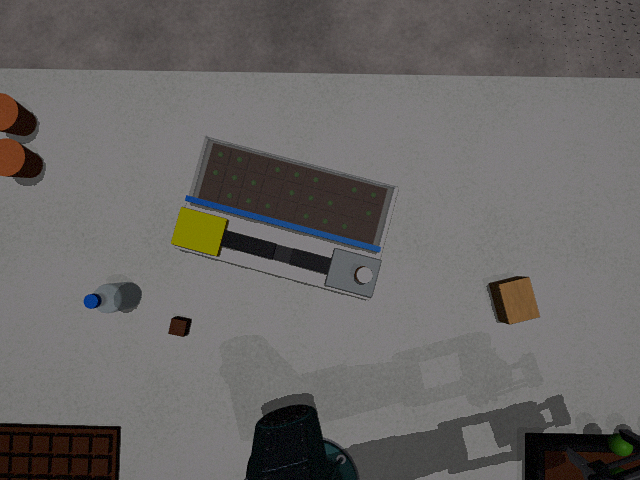

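View pics/scene0.png

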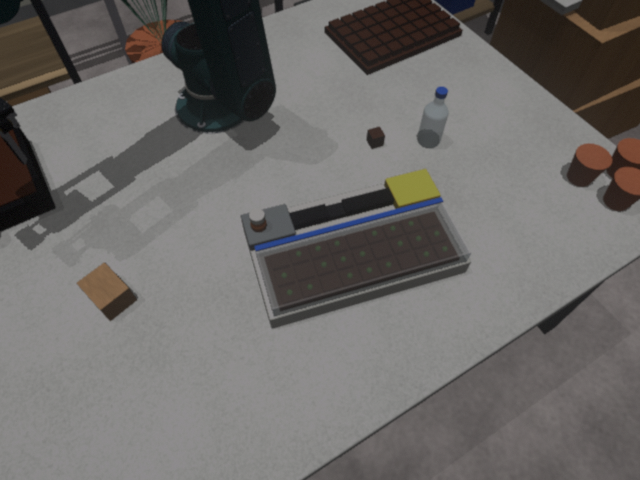

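View pics/wrist0.png

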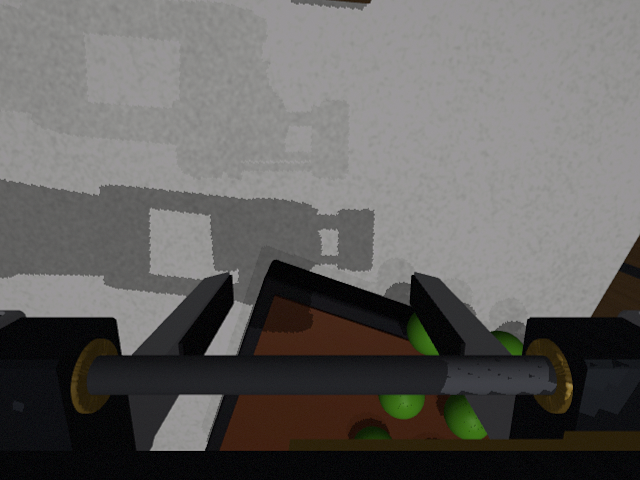

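The top view shows the yellow block at about (200,232), the grey block with the jar at (353,275), the strip from (225,240) to (330,263), and a lighter patch near (283,254) that is probably the key. The plug is at (180,326) and the bottle at (110,298).

```bash
cat > h.py <<'E'
import numpy as np,cv2
def load(n): return dict(np.load(n+".npz"))
def ray(s,px,z):
    K=s["mtx"];E=s["extrinsics"];R=E[:3,:3];t=E[:3,3]
    px=np.atleast_2d(np.asarray(px,float))
    d=np.c_[(px[:,0]-K[0,2])/K[0,0],-(px[:,1]-K[1,2])/K[1,1],-np.ones(len(px))]@R
    c=-R.T@t
    return c+d*((z-c[2])/d[:,2])[:,None]
def proj(s,P):
    K=s["mtx"];E=s["extrinsics"];p=np.atleast_2d(P)@E[:3,:3].T+E[:3,3]
    return np.c_[K[0,0]*p[:,0]/-p[:,2]+K[0,2],K[1,1]*-p[:,1]/-p[:,2]+K[1,2]]
E
python3 - <<'E'
from h import *
for n in ["top0","scene0"]:
    s=load(n);im=s["pixels"];hsv=cv2.cvtColor(im,cv2.COLOR_RGB2HSV)
    y=cv2.inRange(hsv,(24,120,70),(36,255,255))
    cs=cv2.findContours(y,0,2)[0];c=max(cs,key=cv2.contourArea)
    r=cv2.minAreaRect(c);b=cv2.boxPoints(r);print(n,b.round(1).tolist());P=ray(s,b,.078);print(P.round(4).tolist())
    print("sides",np.linalg.norm(P-np.roll(P,1,0),axis=1).round(4))
    bl=cv2.inRange(hsv,(105,120,50),(125,255,255))
    c=max(cv2.findContours(bl,0,2)[0],key=cv2.contourArea);b=cv2.boxPoints(cv2.minAreaRect(c));P=ray(s,b,.091);print("blue",b.round(1).tolist(),P.round(4).tolist())
    v=im.max(2)
    d=(v<60).astype(np.uint8);nn,l,st,ce=cv2.connectedComponentsWithStats(d)
    for i in range(1,nn):
        if st[i,4]>60: print(i,st[i].tolist(),ce[i].round(1).tolist())
s=load("top0");im=s["pixels"][190:310,160:400,::-1];cv2.imwrite("pics/topz.png",cv2.resize(im,None,fx=3.3,fy=3.3,interpolation=2))
s=load("scene0");im=s["pixels"][160:260,230:450,::-1];cv2.imwrite("pics/scz.png",cv2.resize(im,None,fx=3.5,fy=3.5,interpolation=2))
E
```

```text
top0 [[170.3000030517578, 243.3000030517578], [180.5, 205.89999389648438], [226.6999969482422, 218.5], [216.5, 255.89999389648438]]
[[0.5393, 0.313, 0.078], [0.6208, 0.2937, 0.078], [0.5954, 0.1928, 0.078], [0.5142, 0.2124, 0.078]]
sides [0.1037 0.0838 0.104  0.0836]
blue [[184.39999389648438, 200.10000610351562], [185.89999389648438, 194.5], [380.8999938964844, 246.5], [379.3999938964844, 252.10000610351562]] [[0.6317, 0.2814, 0.091], [0.6437, 0.2786, 0.091], [0.5412, -0.1385, 0.091], [0.5293, -0.1355, 0.091]]
114 [1, 101, 36, 35, 584] [22.6, 122.7]
115 [8, 142, 35, 36, 529] [29.8, 165.0]
117 [199, 143, 188, 101, 9316] [291.5, 192.8]
127 [217, 220, 118, 64, 1891] [274.9, 251.5]
163 [354, 266, 11, 19, 66] [357.4, 276.2]
172 [488, 276, 39, 48, 498] [500.1, 297.8]
176 [118, 283, 23, 28, 449] [129.3, 295.4]
215 [169, 316, 23, 21, 363] [179.8, 325.9]
238 [244, 404, 116, 76, 5942] [295.6, 448.4]
243 [0, 423, 121, 57, 6640] [58.9, 451.8]
244 [522, 423, 118, 57, 5361] [580.4, 455.8]
scene0 [[385.0, 179.10000610351562], [431.70001220703125, 166.6999969482422], [439.3999938964844, 195.6000061
[... 516 characters left out ...]
2, 0, 27, 28, 76] [133.2, 10.6]
6 [162, 0, 114, 132, 11426] [221.5, 63.3]
8 [274, 0, 9, 12, 92] [278.2, 5.0]
10 [325, 0, 137, 74, 6230] [391.7, 32.0]
11 [435, 0, 41, 15, 370] [456.5, 4.8]
12 [461, 0, 179, 110, 12101] [564.4, 44.6]
30 [577, 87, 63, 51, 1819] [614.8, 113.5]
32 [367, 129, 17, 19, 227] [375.0, 138.5]
33 [603, 149, 37, 62, 911] [618.4, 186.3]
34 [567, 156, 37, 30, 556] [581.0, 173.5]
35 [290, 185, 106, 45, 1724] [341.7, 208.5]
37 [308, 217, 138, 69, 1553] [375.6, 251.4]
38 [252, 218, 15, 14, 98] [259.7, 225.7]
72 [280, 257, 180, 54, 703] [368.6, 283.9]
114 [289, 276, 147, 44, 667] [362.0, 297.8]
122 [537, 282, 65, 52, 572] [562.7, 312.5]
126 [102, 289, 34, 31, 456] [119.1, 304.1]
```

View pics/topz.png

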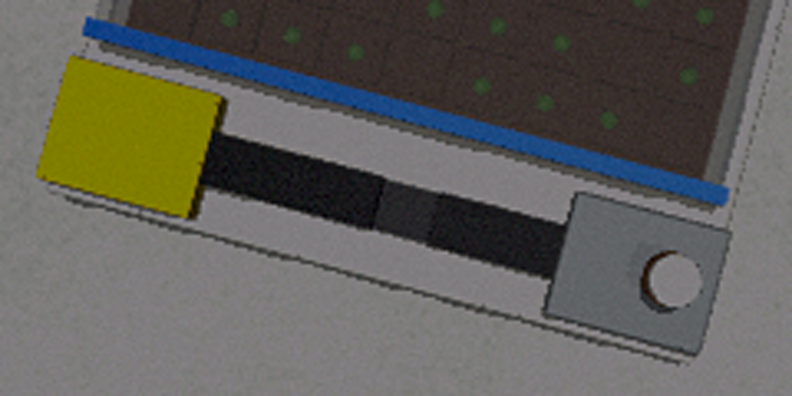

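View pics/scz.png

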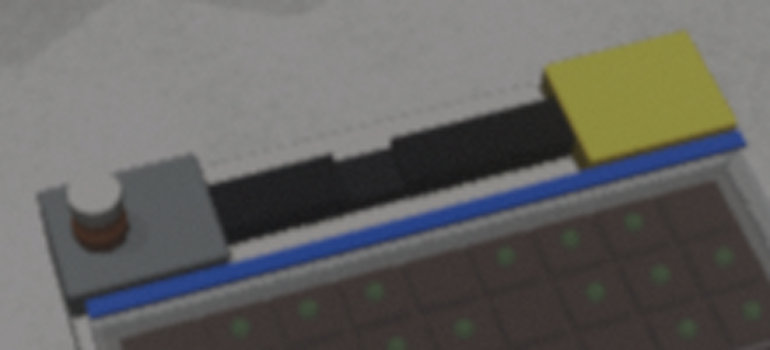

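```bash
cat >> h.py <<'E'
def caseframe():
    ex=np.array([.4169,-.1024,0]);ex/=np.linalg.norm(ex);ey=np.array([-ex[1],ex[0],0])
    return ex,ey
E
python3 - <<'E'
from h import *
from scipy.spatial.transform import Rotation as R
ex,ey=caseframe()
T=load("top0");S=load("scene0")
def toc(P,o): return np.c_[(P-o)@ex,(P-o)@ey]*1000
yc=ray(T,[[198.5,230.9]],.078)[0]
o=yc+.1*ex-.1725*ey
print("origin",o, "strip start",(o-.1*ex+.12*ey),"end",(o-.1*ex-.12*ey))
# zoom-derived points
tz=lambda p:np.array(p)/3.3+[160,190]
sz=lambda p:np.array(p)/3.5+[230,160]
print("top strip edges start/end (case mm)",toc(ray(T,tz([[218,134],[203,187],[567,225],[552,277]]),.072),o).round(1).tolist())
print("top key corners",toc(ray(T,tz([[384,180],[371,230],[441,193],[428,244]]),.064),o).round(1).tolist())
print("scene notch near-edge corners",toc(ray(S,sz([[333,158],[392,140]]),.072),o).round(1).tolist(), "far corners",toc(ray(S,sz([[345,208],[405,192]]),.072),o).round(1).tolist())
print("scene strip ends far edge",toc(ray(S,sz([[230,242],[577,157]]),.072),o).round(1).tolist())
print("blue top",toc(ray(T,[[184.4,200.1],[379.4,252.1]],.091),o).round(1).tolist())
print("bottle cap",ray(T,[93,301],.17),toc(ray(T,[93,301],.17),o),"plug",toc(ray(T,[180,324],.04),o),"jar",toc(ray(T,[364,275],.123),o))
m=R.from_euler('xyz',[-1.64533985,1.56857384,1.84606461]).as_matrix();print("tool axes\n",m.round(4))
print("tool y angle vs case ex deg",np.degrees(np.arctan2(m[:2,1]@ey[:2],m[:2,1]@ex[:2])))
E
```

```text
origin [0.62330732 0.06152724 0.078     ] strip start [0.55481776 0.20191663 0.078     ] end [ 0.49756997 -0.03115566  0.078     ]
top strip edges start/end (case mm) [[-84.0, 116.5], [-120.1, 116.8], [-82.4, -120.3], [-117.8, -119.5]]
top key corners [[-84.9, 4.0], [-119.0, 3.7], [-83.4, -34.6], [-118.1, -35.1]]
scene notch near-edge corners [[-113.8, -35.2], [-116.1, 5.9]] far corners [[-74.2, -40.1], [-74.5, 0.3]]
scene strip ends far edge [[-71.2, -116.9], [-67.4, 115.6]]
blue top [[-44.3, 215.6], [-44.3, -213.7]]
bottle cap [[0.42140279 0.42679385 0.17      ]] [[-283.20439755  306.56224375]] plug [[-310.54801989  167.46755355]] jar [[ -99.25200291 -191.41182517]]
tool axes
 [[-6.000e-04  3.427e-01 -9.394e-01]
 [ 2.100e-03 -9.394e-01 -3.427e-01]
 [-1.000e+00 -2.200e-03 -2.000e-04]]
tool y angle vs case ex deg -56.1573091792224
```

Both views agree: strip start is near (0.555, 0.202), the case yaw is about -13.8°, and the key centre is near case y = -15 mm. Next I close the fingers and turn so the jaw axis lies across the strip (along case x).

Emit:
drive_tool([
  [[0,0,0,-0.0223],[0,0,0,-0.0223],[0,0,0,-0.0223],[0,0,0,-0.0223],[0,0,0,-0.0223],[0,0,0,-0.0223],[0,0,0,-0.0222],[0,0,0,0],[0,0,0,0],[0,0,0,0]],
], grip=0)

```text
time: 1.15
tool_pos: [0.1885, -0.5166, 0.2053]
ee_rot: [-2.603, 1.571, 1.867]
wrist_force: [0.6, 0.1, -0.4]
width: 0.0176
```

```bash
cat >> h.py <<'E'
O=np.array([.6233,.0615,0])
def rep(goal=None):
    from bench import robot
    from scipy.spatial.transform import Rotation as R
    ob=robot.get_obs();ex,ey=caseframe();p=ob["tool_pos"];M=R.from_euler('xyz',ob["ee_rot"]).as_matrix()
    print("t",round(ob["time"],2),"case mm",((p-O)@ex*1000).round(1),((p-O)@ey*1000).round(1),(p[2]*1000).round(1),"F",ob["wrist_force"].round(2),"w",round(ob["width"],4),"ang",np.degrees(np.arctan2(M[:2,1]@ey[:2],M[:2,1]@ex[:2])).round(2))
    if goal is not None:
        g=O+ex*goal[0]/1e3+ey*goal[1]/1e3;g[2]=goal[2]/1e3
        print("tool shift (fraction)",(M.T@(g-p)/.25).round(4), "tool x",M[:,0].round(4))
E
python3 -c "
from h import *
rep([-101,107,170])"
```

```text
t 1.15 case mm -284.4 -665.2 205.3 F [ 0.63  0.09 -0.4 ] w 0.0176 ang -0.11
tool shift (fraction) [ 0.1418  0.7277 -3.09  ] tool x [-1.e-04  2.e-04 -1.e+00]
```

Emit:
drive_tool([
  [[0,0.02,-0.05,0],[0,0.024,-0.1,0],[0,0.024,-0.1,0],[0,0.024,-0.1,0],[0,0.024,-0.1,0],[0,0.024,-0.1,0],[0,0.024,-0.1,0],[0,0.024,-0.1,0],[0,0.024,-0.1,0],[0,0.024,-0.1,0],[0,0.024,-0.1,0],[0,0.024,-0.1,0],[0,0.024,-0.1,0],[0,0.024,-0.1,0],[0,0.024,-0.1,0],[0,0.024,-0.1,0],[0,0.024,-0.1,0],[0,0.024,-0.1,0],[0,0.024,-0.1,0],[0,0.024,-0.1,0]],
])

```text
time: 3.15
tool_pos: [0.4203, -0.0698, 0.2056]
ee_rot: [1.983, 1.57, 0.171]
wrist_force: [0.1, -0.2, 0.0]
width: 0.0007
```

Emit:
drive_tool([
  [[0,0.024,-0.1,0],[0,0.024,-0.1,0],[0,0.024,-0.1,0],[0,0.024,-0.1,0],[0,0.024,-0.1,0],[0,0.024,-0.1,0],[0,0.024,-0.1,0],[0,0.024,-0.1,0],[0,0.024,-0.1,0],[0,0.024,-0.1,0],[0,0.01,-0.05,0],[0,0,0,0],[0,0,0,0],[0,0,0,0]],
])

```text
time: 4.55
tool_pos: [0.5432, 0.1675, 0.2057]
ee_rot: [0.295, 1.57, -1.518]
wrist_force: [0.2, 0.0, 0.6]
width: 0.0005
```

```bash
python3 -c "
from h import *
rep([-101,107,100])
from bench import imaging
for n in ['top','wrist','scene']:
    s=imaging.snapshot(n);cv2.imwrite(f'pics/{n}1.png',s['pixels'][:,:,::-1]);np.savez(n+'1.npz',**s)"
```

```text
t 4.55 case mm -103.1 83.9 205.7 F [0.17 0.05 0.57] w 0.0005 ang -0.06
tool shift (fraction) [ 0.4227  0.0081 -0.0928] tool x [ 0.e+00 -5.e-04 -1.e+00]
```

View pics/wrist1.png

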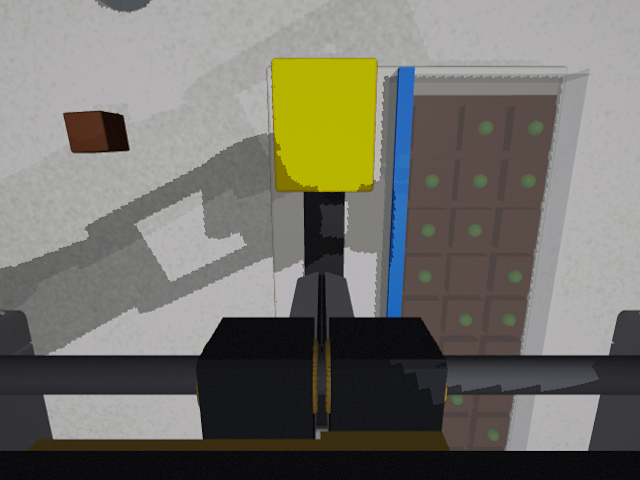

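View pics/scene1.png

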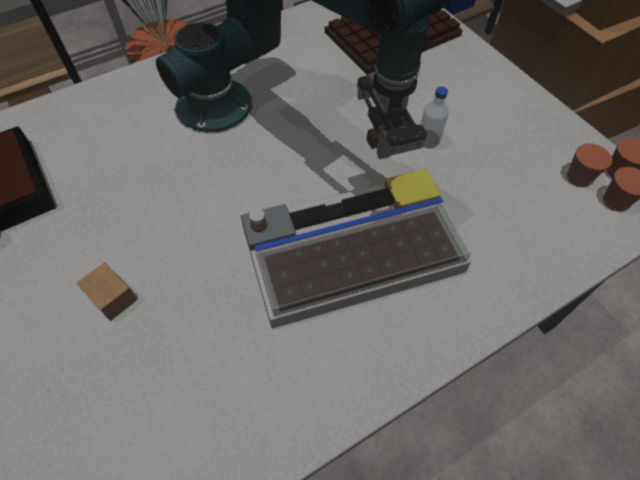

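The wrist view shows the shut fingers (col 323) lined up with the strip (cols 304–344). The yellow block's edge is at row 191. I'll check that edge and the strip sides by ray.

```bash
python3 -c "
from h import *
ex,ey=caseframe()
W=load('wrist1')
for px,z in [((323,191),.078),((304,215),.072),((344,215),.072)]:
    P=ray(W,px,z)[0];print(px,((P-O)@ex*1000).round(1),((P-O)@ey*1000).round(1))
print(W['z_map'][185,323],W['z_map'][230,325])"
```

```text
(323, 191) -100.9 122.5
(304, 215) -117.6 100.9
(344, 215) -82.4 100.9
0.30397218 0.3186919
```

Emit:
drive_tool([
  [[0.05,0.004,-0.04,0],[0.08,0.004,-0.0528,0],[0.08,0,0,0],[0.08,0,0,0],[0.08,0,0,0],[0.05,0,0,0],[0.04,0,0,0],[0.02,0,0,0],[0.02,0,0,0],[0,0,0,0],[0,0,0,0]],
])

```text
time: 5.8
tool_pos: [0.5516, 0.1905, 0.0812]
ee_rot: [2.001, 1.569, 0.19]
wrist_force: [0.5, -0.6, 0.3]
width: 0.0006
```

```bash
python3 -c "
from h import *
rep([-101,107,72])"
```

```text
t 5.8 case mm -100.4 108.2 81.2 F [ 0.52 -0.57  0.28] w 0.0006 ang -0.0
tool shift (fraction) [ 0.0367 -0.0024  0.0048] tool x [ 1.4e-03  3.0e-04 -1.0e+00]
```

Emit:
drive_tool([
  [[0.01,0,0,0],[0.01,0,0,0],[0.01,0,0,0],[0.006,0,0,0],[0.004,0,0,0],[0.004,0,0,0],[0,0,0,0],[0,0,0,0]],
])

```text
time: 6.6
tool_pos: [0.5512, 0.1904, 0.07]
ee_rot: [1.615, 1.57, -0.196]
wrist_force: [-2.0, -0.5, 5.4]
width: 0.0006
```

```bash
python3 -c "
from h import *
rep()"
```

```text
t 6.6 case mm -100.8 108.0 70.0 F [-1.97 -0.5   5.44] w 0.0006 ang 0.0
```

Emit:
drive_tool([
  [[0,0,0.01,0],[0,0,0.02,0],[0,0,0.02,0],[0,0,0.02,0],[0,0,0.02,0],[0,0,0.02,0],[0,0,0.02,0]],
])

```text
time: 7.3
tool_pos: [0.5434, 0.1585, 0.0696]
ee_rot: [2.444, 1.57, 0.632]
wrist_force: [1.1, 3.0, 4.5]
width: 0.0001
```

Emit:
drive_tool([
  [[0,0,0.02,0],[0,0,0.02,0],[0,0,0.02,0],[0,0,0.02,0],[0,0,0.02,0],[0,0,0.02,0]],
])

```text
time: 7.9
tool_pos: [0.5361, 0.1294, 0.0695]
ee_rot: [3.043, 1.57, 1.231]
wrist_force: [0.5, 4.0, 5.7]
width: 0.0005
```

```bash
python3 -c "
from h import *
rep()"
```

```text
t 7.9 case mm -100.9 45.2 69.5 F [0.51 3.97 5.7 ] w 0.0005 ang -0.01
```

Emit:
drive_tool([
  [[0,0,0.02,0],[0,0,0.02,0],[0,0,0.02,0],[0,0,0.02,0],[0,0,0.02,0],[0,0,0.01,0]],
])

```text
time: 8.5
tool_pos: [0.5294, 0.1026, 0.0695]
ee_rot: [-2.621, 1.57, 1.85]
wrist_force: [0.9, 3.6, 4.5]
width: 0.0005
```

Emit:
drive_tool([
  [[0,0,0.01,0],[0,0,0.01,0],[0,0,0.01,0]],
])

```text
time: 8.8
tool_pos: [0.5276, 0.0956, 0.0695]
ee_rot: [-2.555, 1.57, 1.916]
wrist_force: [1.1, 3.4, 5.6]
width: 0.0007
```

Emit:
drive_tool([
  [[0,0,0.01,0],[0,0,0.01,0],[0,0,0.01,0]],
])

```text
time: 9.1
tool_pos: [0.5258, 0.0883, 0.0694]
ee_rot: [-2.422, 1.57, 2.049]
wrist_force: [0.1, 4.0, 5.0]
width: 0.0002
```

Emit:
drive_tool([
  [[0,0,0.01,0],[0,0,0.01,0],[0,0,0.01,0]],
])

```text
time: 9.4
tool_pos: [0.5231, 0.0798, 0.0684]
ee_rot: [-0.621, 1.567, -2.433]
wrist_force: [0.6, -0.0, 0.7]
width: 0.0003
```

```bash
python3 -c "
from h import *
rep()"
```

```text
t 9.4 case mm -101.7 -6.2 68.4 F [ 0.65 -0.05  0.71] w 0.0003 ang -0.01
```

The force fell to zero at case y ≈ -5, where the notch was seen. I move to the notch centre and go down to the key.

Emit:
drive_tool([
  [[0.004,0,0.01,0],[0.004,0,0.01,0],[0,0,0.01,0],[0,0,0.006,0],[0,0,0,0]],
])

```text
time: 9.9
tool_pos: [0.522, 0.072, 0.0673]
ee_rot: [-0.612, 1.57, -2.424]
wrist_force: [0.4, -0.8, -0.8]
width: 0.0005
```

Emit:
drive_tool([
  [[0.004,0,0,0],[0.004,0,0,0],[0.004,0,0,0],[0,0,0,0]],
])

```text
time: 10.3
tool_pos: [0.5221, 0.0725, 0.0644]
ee_rot: [0.161, 1.571, -1.65]
wrist_force: [-1.2, -0.0, -0.3]
width: 0.0003
```

```bash
python3 -c "
from h import *
rep()"
```

```text
t 10.3 case mm -100.9 -13.5 64.4 F [-1.2  -0.02 -0.28] w 0.0003 ang 0.01
```

Emit:
drive_tool([
  [[0.004,0,0,0],[0.004,0,0,0],[0.004,0,0,0],[0,0,0,0]],
])

```text
time: 10.7
tool_pos: [0.5222, 0.0725, 0.0624]
ee_rot: [1.711, 1.57, -0.101]
wrist_force: [-1.9, -0.4, 5.4]
width: 0.0006
```

Emit:
drive_tool([
  [[0.004,0,0,0],[0.004,0,0,0],[0.004,0,0,0],[0,0,0,0]],
])

```text
time: 11.1
tool_pos: [0.5222, 0.0725, 0.0594]
ee_rot: [1.845, 1.57, 0.034]
wrist_force: [-3.1, -0.4, 4.4]
width: 0.0006
```

Emit:
drive_tool([
  [[0.004,0,0,0],[0,0,0,0]],
])

```text
time: 11.3
tool_pos: [0.5222, 0.0725, 0.0584]
ee_rot: [1.887, 1.57, 0.075]
wrist_force: [-2.2, 0.0, 4.2]
width: 0.0004
```

Emit:
drive_tool([
  [[0.004,0,0,0],[0,0,0,0]],
])

```text
time: 11.5
tool_pos: [0.5223, 0.0725, 0.0582]
ee_rot: [1.731, 1.57, -0.081]
wrist_force: [-4.3, -0.5, 9.0]
width: 0.0004
```

Emit:
drive_tool([
  [[0.004,0,0,0],[0,0,0,0]],
])

```text
time: 11.7
tool_pos: [0.5223, 0.0725, 0.0582]
ee_rot: [1.754, 1.57, -0.057]
wrist_force: [-5.3, -0.9, 11.6]
width: 0.0004
```

The key has bottomed at z ≈ 58 mm and the force is climbing. One more small push, then I retract straight up.

Emit:
drive_tool([
  [[0.008,0,0,0],[0,0,0,0],[0,0,0,0]],
])

```text
time: 12.0
tool_pos: [0.5224, 0.0725, 0.058]
ee_rot: [1.731, 1.569, -0.08]
wrist_force: [-8.2, -0.2, 20.2]
width: 0.0005
```

Emit:
drive_tool([
  [[-0.016,0,0,0],[-0.02,0,0,0],[-0.04,0,0,0],[-0.06,0,0,0],[-0.1,0,0,0],[-0.1,0,0,0],[-0.1,0,0,0],[-0.1,0,0,0],[-0.1,0,0,0],[0,-0.1,0,0],[0,-0.1,0,0],[0,-0.1,0,0],[0,-0.1,0,0],[0,0,0,0],[0,0,0,0]],
])

```text
time: 13.5
tool_pos: [0.4254, 0.0963, 0.2128]
ee_rot: [1.654, 1.569, -0.158]
wrist_force: [-0.2, -1.0, -0.6]
width: 0.0004
```

```bash
python3 -c "
from h import *
rep()
from bench import imaging
for n in ['top','scene']:
    s=imaging.snapshot(n);cv2.imwrite(f'pics/{n}2.png',s['pixels'][:,:,::-1]);np.savez(n+'2.npz',**s)
    im=s['pixels'];hsv=cv2.cvtColor(im,cv2.COLOR_RGB2HSV)
    bl=cv2.inRange(hsv,(105,120,50),(125,255,255))
    c=max(cv2.findContours(bl,0,2)[0],key=cv2.contourArea);b=cv2.boxPoints(cv2.minAreaRect(c));print(b.round(1).tolist())
s=load('scene2');im=s['pixels'][100:340,60:460,::-1];cv2.imwrite('pics/scz2.png',cv2.resize(im,None,fx=2,fy=2,interpolation=2))
ex,ey=caseframe();c=O-.04*ex
for h in (.091,.111):print(h,proj(load('scene0'),[c+ey*y+[0,0,h] for y in(-.2,.2)]).round(1).tolist())
"
```

```text
t 13.5 case mm -200.5 -13.5 212.8 F [-0.2  -0.97 -0.55] w 0.0004 ang 0.02
[[182.5, 196.0], [184.0, 190.10000610351562], [382.79998779296875, 243.10000610351562], [381.20001220703125, 249.0]]
[[253.60000610351562, 243.5], [444.1000061035156, 193.39999389648438], [445.3999938964844, 198.5], [254.89999389648438, 248.60000610351562]]
0.091 [[261.5, 245.9], [435.9, 200.1]]
0.111 [[260.6, 240.8], [437.7, 194.6]]
```

View pics/scz2.png

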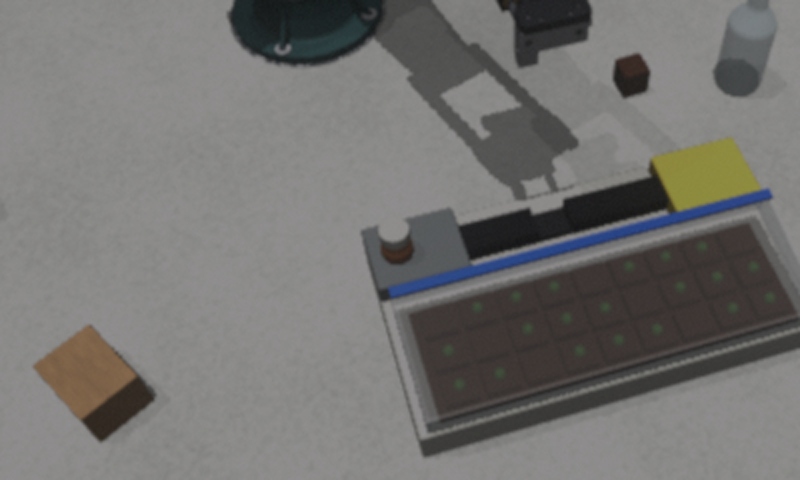

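View pics/top2.png

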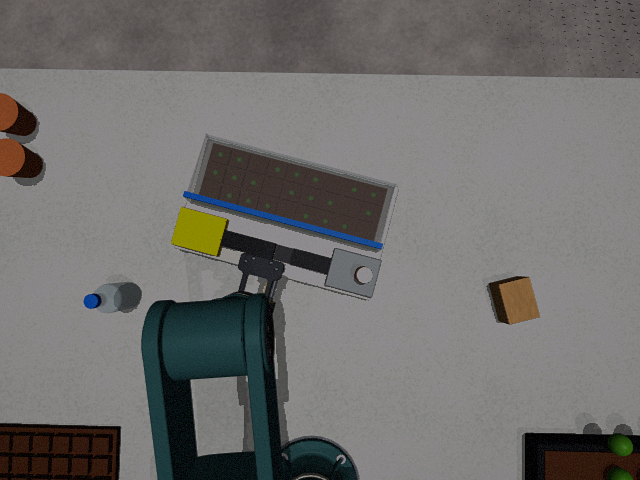

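The lid is ajar: in the top view the blue bar grew from about 202 to 206 px and shifted about 4 px, which matches a rise of about 20 mm. The bottle, jar, carton and plug are where they were, and the hand is clear. Handing in.

```bash
python3 -c "
from bench import robot
print(robot.close_job())"
```

```text
the job is handed in; nothing more can be done
None
```

The lid is ajar and the job is handed in; the arm's clock read about 13.6 s against the 61 s limit.

- **Sweep:** I pressed a shut fingertip on the strip about 12 mm from the yellow block, at roughly 5 N. I swept it towards the grey end until the force fell to zero at case y ≈ -5 mm. That matches the notch seen in the images, centred near y = -15 mm.
- **Key:** I went down onto the key, which moved at about 4–5 N and reached its stop at z ≈ 58 mm, 6 mm down as expected. I pushed to 20 N to be sure it was fully down, then lifted straight up and drew back.
- **Last checks:** In the top view, the blue bar's apparent size and position fit a front edge about 18–20 mm up. The bottle, jar and carton look unmoved in the before and after views. The plug shows in its place in the last scene picture but is hidden by the arm in the last top view. The wrist force is near zero, with the hand clear at z = 0.21 m.
- **Disagreement:** The block-edge position differed by about 2–3 mm between cameras, within the calibration error. No check failed.

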